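# Show the trackball's ball to the webcam from two sides

## Task

The trackball's ball is to be checked for wear on camera: first turn the dimmer's dial clockwise to the three-dot mark. Then lift the small round dish with the loose ball in it by its bar handle and hold it level and still in front of the webcam, the ball at lens height and 20 cm straight in front of the lens, the handle pointing straight away from the camera, for a good second for the first picture. Then turn the dish a quarter turn there, so that its handle points to your right, square to the camera's line of sight, and finish still holding it so, level and still; keep the ball in the middle, never touch it or let it roll to the rim, and leave the dial at three dots and the keys and earbud case where they are.

Things in the scene. Friction and masses are not known exactly. Their poses are not given: they have to be found in the camera images.
- dimmer: the light's wireless dimmer, a black round puck, 90 mm across, 20 mm high, stuck to the desk, with a turning dial on top. Origin at the centre of its underside, z up. White marks in rows running outward, 26 to 39 mm from the axis: open ring (off) at +60 degrees from the puck's x axis (counter-clockwise from above), one dot at +30, two dots at 0, three dots at -30, four dots at -60
- dial (a joint): the dial's angle in rad, growing clockwise from above: 0 at the ring, 0.524 at one dot, 1.047 two, 1.571 three, 2.094 four dots (end stop). Detents at these five places: let go within about 0.2 rad of one it springs into it. At the start it stands at the ring, at one dot or between the two. Turning it takes up to about 0.1 N m
- dial_grip (a point): on the dial's upright axis, 34 mm above the desk, the height to grip its aluminium grip bar: 40 mm long, 12 mm wide, from 22.5 to 44.5 mm above the desk. The bar runs along this point's x axis; x points to the end with the black pointer line; z up. Under the bar is a 37 mm disc, top 23.5 mm above the desk
- dish: loose inspection dish, 0.16 kg: shallow, round, aluminium, dark lining, 100 mm across, rim 18 mm high. Origin at the centre of its underside, z up. One straight bar handle along its -x, from 48 to 124 mm from the centre, 20 mm wide, from 12 to 30 mm above the underside, flat upright sides. Lining flat in the middle (9 mm radius, 7 mm up), rising outward at 8 degrees to the lip at 45 mm radius
- handle_grip (a point): where to grip the dish's handle: 88 mm from the dish's centre along its -x, 22 mm above its underside; axes as the dish
- dish_centre (a point): on the dish's axis, 24 mm above its underside: where the centre of the ball is when it lies in the middle; axes as the dish
- ball_center (a point): the centre of the loose polished white ball from the trackball, 34 mm diameter, about 35 g; it lies in the middle of the dish and rolls easily on the lining
- webcam: the black webcam, 88 mm wide, perched on top of the upright black speaker at the back of the desk, fixed there. Origin at the centre of its underside, z up; it looks along -x of its frame, level; +y of its frame is the robot's left side
- lens (a point): the webcam's lens, at the front of its round body, 48 mm above its underside (204 mm above the desk); axes as the webcam
- view_point (a point): the point 200 mm straight in front of the lens, at lens height, where the ball's centre is to be held; axes as the webcam
- speaker: the upright black speaker under the webcam, 101 x 88 mm and 156 mm high, fixed; origin at the centre of its underside
- keys: bystander: bunch of keys lying loose on the desk mat, 101 x 122 x 8 mm, origin at its underside
- bud_case: bystander: small white earbud case standing loose on the desk, 29 x 60 x 46 mm, origin at its underside
- ball: the same ball as a body; its origin lies on its surface and turns with it
Not all that is in view belongs to the job. Leave any blue or orange look-alike of the dimmer alone.

How it is judged (in metres and radians):
On the way, in this order (a step that is already met when the one before it is completed fails the run):
1. the dial rests at the three-dot mark (value of joint dial between 1.441 and 1.701 rad and velocity of joint dial between -0.1 and 0.1 rad/s), for 0.3 s.
2. first picture: the dish is held level and still at the view point, handle straight away from the camera, ball in the middle, for a second (value of joint dial between 1.441 and 1.701 rad and horizontal distance between dish_centre and view_point below 0.035 m and z of dish_centre in the frame of view_point between -0.03 and 0.03 m and angle between dish's own z axis and vertical below 0.12 rad and horizontal distance between ball_center and dish_centre below 0.014 m and contact force between dish and the fingers above 1 N and angle between the x axis of dish and the x axis of webcam, either way round below 0.21 rad and x of handle_grip in the frame of view_point below -0.03 m and linear speed of dish below 0.03 m/s), for 1 s.
At the end, for the whole second after the job is handed in: Dial at three dots (within 0.13 rad); dish gripped, still, level within 0.12 rad, its centre within 35 mm sideways and 30 mm in height of the view point; handle to the robot's right, square to the camera's line within 0.21 rad; ball within 14 mm of the dish's middle (all of step 1 and horizontal distance between dish_centre and view_point below 0.035 m and z of dish_centre in the frame of view_point between -0.03 and 0.03 m and angle between dish's own z axis and vertical below 0.12 rad and horizontal distance between ball_center and dish_centre below 0.014 m and contact force between dish and the fingers above 1 N and angle between the x axis of dish and the y axis of webcam, either way round below 0.21 rad and y of handle_grip in the frame of view_point below -0.03 m and linear speed of dish below 0.03 m/s and angular speed of dish below 0.2 rad/s); the arm keeps its last pose, push and grip.
It fails at once if the ball rolls to the rim or out of the dish (more than 26 mm from the middle) (distance between ball_center and dish_centre above 0.026 m).
It fails at once if the robot touches the ball (contact force between ball and the fingers above 0.2 N or contact force between ball and the arm above 0.2 N).
It fails at once if keys or earbud case are moved (distance of any of keys, bud_case from where it was at the start of the episode above 0.03 m).
It also fails if it takes over 72 s, if anything falls off the work surface, if the arm or the gripper's body presses on something with over 40 N, if the wrist force passes 120 N, or if a joint passes its speed limit or range.

## Robot

A 6-joint arm with a two-finger parallel gripper is mounted at the origin on a cart in front of the work surface, level with it; the furniture and walls round the work are solid. World frame = base frame: x ahead of the robot, y to its left, z up, the work surface at z = 0. Lengths are in m, angles in degrees, forces in N, time in s.
With the tool pointing down it reaches from about 0.375 to 0.9 m from the base axis. Payload 3.1 kg.
Tool frame: the origin (TCP) lies between the finger pads; the fingertips stand bot.tip_extent ahead of it and the grasp point (between the pads) lies 2 mm behind it (bot.tip_extent is the distance from the TCP to the fingertips, in m); z points along the fingers, y is the direction in which the jaws open and shut (so a half turn about z gives the same grasp; the last joint's range is limited). The gripper opens to 87 mm and grips with 3 to 60 N. Pads are 19 mm wide; open, the fingers measure 117 mm over their backs; the gripper's body (75 mm by 190 mm) begins 51 mm behind the grasp point.
Start: joints at [55.319, 30.224, 82.088, -0, 67.689, -10.227], TCP at [0.259, 0.569, 0.24] pointing down, gripper open.
Joint ranges: [-176.69, 176.69], [-43.24, 126.21], [12.49, 139.97], [-82, 262], [0, 151.66], [-163.58, 163.58]. Speed limits (degrees/s): [159.86, 159.86, 180, 180, 180, 180].

## Interface

Orientations are given as a 3x3 rotation matrix whose columns are the frame's x, y, z axes.
In Python, from rig import bot, imaging, recognise, masks_of, mark_of gives the robot as it stands.
- The arm moves only by the tool send_rows, never from a script. Its argument "plan" is a list that holds one entry, the list of rows, each a list of 5 numbers: the shift along the world's x, y, z normalised to -1 to 1, where 1 is 0.03 m, then the turn about the world's z normalised to -1 to 1, where 1 is 0.1 rad, then the closure, from -1 (fully open) to 1 (shut). A call has 1 to 20 rows; each row shifts and turns the commanded pose from where the row before left it; what a row does not reach is not made up. A row lasts 1/10 s, in which the tool goes at most 50 mm and 8.59 degrees, less where a joint would pass 70% of its speed; a pose out of reach is approached as far as the arm can. A call with a number of a shift or a turn outside -1 to 1 is refused whole. A call with a gripper value outside its range is refused whole. The fingers move at their own pace and stop on an object; the grip force is fixed at half the most. Time passes only in rows, so rows that do not move let the fingers close. It gives the time, the measured TCP pose, the force and the opening at its end, in the units of the state.
- bot.read_state(): the state, without advancing time (a new reading comes with each control period).
- imaging.capture(name): name is "side" or "top"; returns a dict with "img" (420x560x3 uint8, blue, green, red), "mtx" (3x3 intrinsics, pixels), "pose" (4x4, takes a point from camera to world coordinates). Camera axes: x right, y down, z forward; pixel columns grow to the right and rows downward; lengths in m; the calibration is good to about 2 mm. A picture is of the moment at which its call begins. There is no depth.
- bot.hand_in(): hands the job in, once; it reports no verdict.
Trained networks look in the newest picture that a camera, given by its name, has taken for a name from the list of things; names that differ only in an ending like _2 or _b are one class to them, and where a whole thing is asked for, a point or a joint stands for the part that bears it (a point fixed in the world has none). Each returns a list of dicts, best first, with "conf" (0 to 1); they miss things now and then, are a little off and sometimes report something else, mostly with a low value. They report only what shows in the picture. A call takes as long as a camera call. They do not tell look-alikes from the thing itself.
- recognise(camera, target): "at" ([x, y, z] in m, in world coordinates, good to about 4 mm: the middle of the surface that is visible of it).
- masks_of(camera, target): "region" (420x560 bool, what is visible of it).
- mark_of(camera, target): "at" ([x, y, z] in m, in world coordinates, good to about 4 mm: a listed point, or the origin of a listed thing).
The state is a dict: "time_s": time; "joint_positions": joint angles; "qvel": joint speeds; "tau": joint torques, N m; "position": TCP position; "tcp_rot": TCP orientation; "force": force on the tool from outside, world axes, zero at the start; "moment": the same for the moment, N m; "opening": opening from 0.0 (shut) to 1.0 (fully open).
Only numpy, scipy, OpenCV 4.12 (cv2) and the standard library are available. Lean on these libraries where they do the work, as an engineer would, in place of code of your own. Each camera call takes 0.05 s, during which the arm holds its last target.

## Working session

There is one attempt and no reset: what is moved stays moved. The work goes in short steps, Python scripts to look and compute and a tool call to move; the robot and the scene stay as the last step left them, time stands still between calls to the robot, and variables do not carry over. Pictures are saved under pics/ and viewed, and the job is handed in when it is done.

Besides the shell and the picture viewer there is one more tool, called after "Call:" as name([rows], argument=value, ...), one row to a line, values as JSON. send_rows: Moves the arm, as the interface text tells. Its arguments: {"type":"object","properties":{"plan":{"type":"array"}},"required":["plan"]}

```bash
ls; mkdir -p pics
cat > look.py <<'E'
import cv2,numpy as np
from rig import bot, imaging, recognise, masks_of, mark_of
E
python3 - <<'E'
from look import *
s=bot.read_state(); print(s['time_s'],s['position'],s['tcp_rot'],s['opening'],bot.tip_extent)
for c in ['side','top']:
    r=imaging.capture(c); cv2.imwrite(f'pics/{c}0.png',r['img']); np.savez(f'{c}0.npz',**r)
    print(c,r['mtx'].tolist(),np.round(r['pose'],3).tolist())
    for t in ['dimmer','dial_grip','dish','handle_grip','dish_centre','ball_center','webcam','lens','view_point','speaker','keys','bud_case']:
        try: print(t,[(np.round(d['at'],3).tolist(),round(d['conf'],2)) for d in mark_of(c,t)][:4])
        except Exception as e: print(t,e)
E
```

```text
pics
0.0 [0.25827442 0.56836236 0.23857102] [[-9.10294327e-01  4.13959796e-01 -1.23549528e-03]
 [ 4.13961464e-01  9.10292632e-01 -1.79713073e-03]
 [ 3.80722382e-04 -2.14736534e-03 -9.99997622e-01]] 1.0000082045459104 0.017
side [[518.9347529532552, 0.0, 273.7152912581992], [0.0, 518.9347529532552, 209.47148095675215], [0.0, 0.0, 1.0]] [[0.97, -0.066, 0.234, 0.143], [-0.241, -0.367, 0.898, -1.343], [0.027, -0.928, -0.372, 0.734], [0.0, 0.0, 0.0, 1.0]]
dimmer [([0.393, -0.088, -0.0], 0.8), ([0.497, 0.01, 0.001], 0.57)]
dial_grip [([0.502, 0.011, 0.036], 0.55), ([0.384, -0.089, 0.034], 0.52)]
dish [([0.547, -0.198, -0.001], 0.76)]
handle_grip [([0.587, 0.19, 0.002], 0.56)]
dish_centre []
ball_center [([0.544, -0.193, 0.024], 0.43)]
webcam [([0.754, -0.126, 0.16], 0.55)]
lens [([0.731, -0.119, 0.204], 0.87)]
view_point []
speaker [([0.747, -0.113, 0.0], 0.71)]
keys [([0.399, 0.205, 0.005], 0.49), ([0.499, 0.014, 0.036], 0.27)]
bud_case [([0.588, 0.192, 0.003], 0.49)]
top [[523.5765855733885, 0.0, 279.0111674498028], [0.0, 523.5765855733885, 213.48950680197976], [0.0, 0.0, 1.0]] [[-0.028, -0.976, 0.218, 0.233], [-1.0, 0.029, 0.0, 0.051], [-0.006, -0.218, -0.976, 1.475], [0.0, 0.0, 0.0, 1.0]]
dimmer [([0.497, 0.014, -0.004], 0.8), ([0.384, -0.089, -0.001], 0.67), ([0.249, 0.401, 0.004], 0.65)]
dial_grip [([0.245, 0.4, 0.041], 0.74), ([0.393, -0.083, 0.036], 0.57), ([0.496, 0.012, 0.035], 0.48)]
dish [([0.547, -0.197, 0.0], 0.69)]
handle_grip [([0.461, -0.182, 0.02], 0.68)]
dish_centre [([0.541, -0.195, 0.019], 0.8)]
ball_center [([0.542, -0.194, 0.022], 0.57)]
webcam [([0.75, -0.126, 0.156], 0.81)]
lens [([0.732, -0.124, 0.208], 0.91)]
view_point [([0.585, 0.195, -0.0], 0.31)]
speaker [([0.75, -0.114, 0.001], 0.83), ([0.458, -0.182, 0.02], 0.3)]
keys [([0.402, 0.205, -0.003], 0.91)]
bud_case [([0.587, 0.196, -0.001], 0.56), ([0.544, -0.194, 0.022], 0.52), ([0.497, 0.016, -0.002], 0.4)]
```

View pics/side0.png

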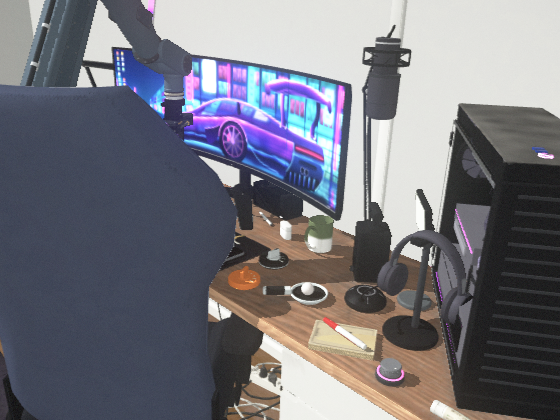

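View pics/top0.png

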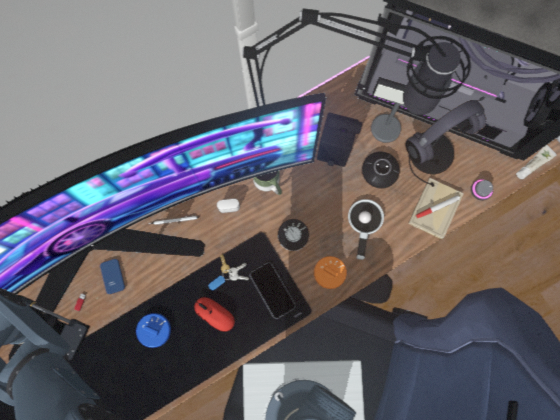

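Three dimmer-like pucks show: blue (153,330 top), orange (331,272 top) and black (293,234 top). The black one near (0.497, 0.013) fits the description. I'll check it in a close crop, along with the dish and webcam.

Run:
```python
from look import *
t=cv2.imread('pics/top0.png'); s=cv2.imread('pics/side0.png')
def c(im,x0,y0,w,h,k): return cv2.resize(im[y0:y0+h,x0:x0+w],None,fx=k,fy=k,interpolation=cv2.INTER_CUBIC)
a=c(t,268,209,50,50,8); b=c(t,315,190,100,100,4); 
cv2.imwrite('pics/c1.png',np.hstack([a,b]))
cv2.imwrite('pics/c2.png',np.hstack([c(t,305,95,80,80,5),c(s,335,190,80,100,4)]) if 0 else c(t,305,95,80,80,6))
cv2.imwrite('pics/c3.png',c(s,240,195,160,120,5))
```

```text
(no output)
```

View pics/c1.png

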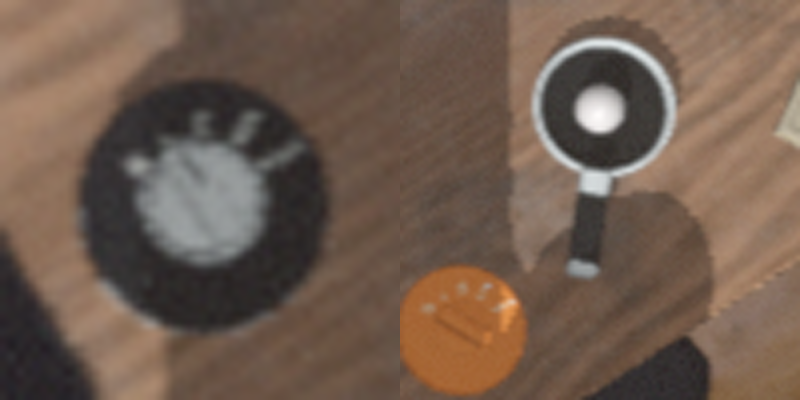

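View pics/c2.png

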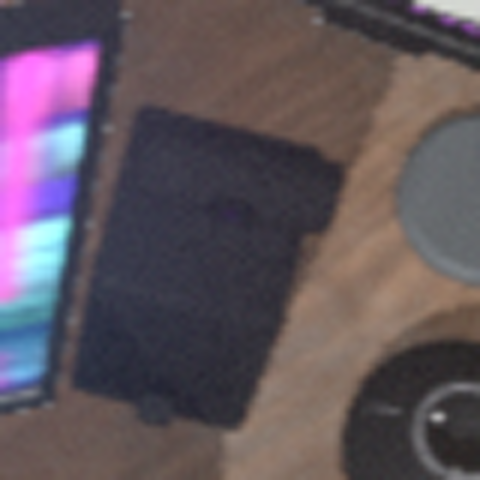

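View pics/c3.png

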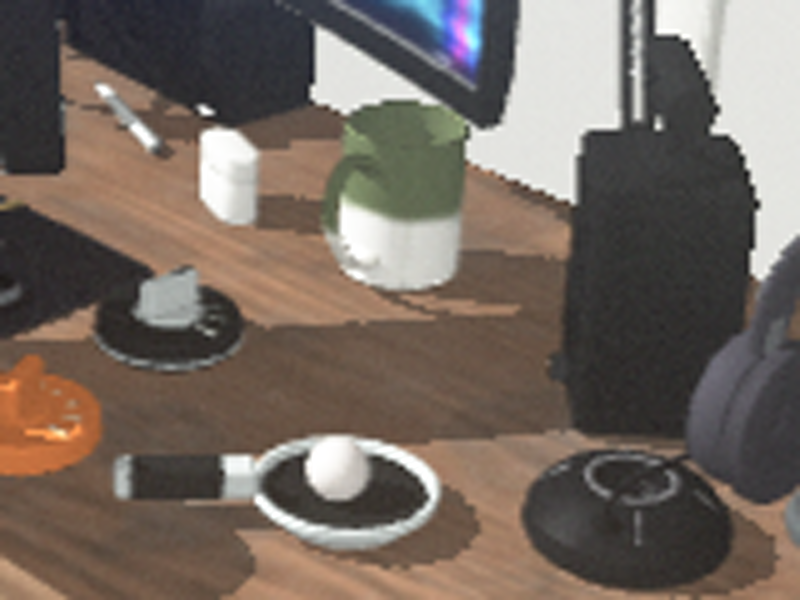

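```bash
cat >> look.py <<'E'
def load(c,n='0'):
    r=np.load(f'{c}{n}.npz'); return r['img'],r['mtx'],r['pose']
def proj(M,P,X):
    X=np.atleast_2d(X); Y=(X-P[:3,3])@P[:3,:3]; p=Y@M.T; return p[:,:2]/p[:,2:]
def rect(img,M,P,cx,cy,z,half,mm=0.0005):
    n=int(2*half/mm); u,v=np.meshgrid(np.arange(n),np.arange(n))
    X=np.stack([cx+half-v*mm, cy+half-u*mm, np.full(u.shape,z)],-1).reshape(-1,3)  # up=+x, left=+y
    p=proj(M,P,X).reshape(n,n,2).astype(np.float32)
    return cv2.remap(img,p[...,0],p[...,1],cv2.INTER_CUBIC)
def stretch(im):
    return cv2.normalize(im.astype(np.float32),None,0,255,cv2.NORM_MINMAX).astype(np.uint8)
E
python3 - <<'E'
from look import *
T=load('top');S=load('side')
a=[stretch(rect(*q,0.497,0.013,z,0.05,0.00025)) for z in (0.02,0.0445) for q in (T,S)]
for im in a:
    cv2.line(im,(200,0),(200,400),(0,255,0),1);cv2.line(im,(0,200),(400,200),(0,255,0),1)
cv2.imwrite('pics/r1.png',cv2.resize(np.vstack([np.hstack(a[:2]),np.hstack(a[2:])]),(600,600)))
b=[rect(*q,0.745,-0.12,z,0.08,0.0004) for z in (0.156,0.22) for q in (T,S)]
b=[np.clip(x.astype(float)*3-40,0,255).astype(np.uint8) for x in b]
cv2.imwrite('pics/r2.png',cv2.resize(np.vstack([np.hstack(b[:2]),np.hstack(b[2:])]),(600,600)))
im,M,P=S
x=im[195:290,345:405]; cv2.imwrite('pics/r3.png',np.clip(cv2.resize(x,None,fx=6,fy=6,interpolation=cv2.INTER_CUBIC).astype(float)*3-40,0,255).astype(np.uint8))
im,M,P=T
x=im[105:170,310:370]; cv2.imwrite('pics/r4.png',np.clip(cv2.resize(x,None,fx=9,fy=9,interpolation=cv2.INTER_CUBIC).astype(float)*4-80,0,255).astype(np.uint8))
for c in ('top','side'):
    for t in ('webcam','lens','speaker'):
        print(c,t,[(np.round(d['at'],3).tolist(),round(d['conf'],2)) for d in recognise(c,t)][:3])
    m=[ (d['region'],d['conf']) for d in masks_of(c,'webcam')]
    for k,(g,cf) in enumerate(m[:2]):
        ys,xs=np.nonzero(g); print(c,cf,g.sum(),xs.min(),xs.max(),ys.min(),ys.max()); np.save(f'm_{c}{k}.npy',g)
E
```

```text
top webcam [([0.745, -0.125, 0.215], 0.81)]
top lens [([0.744, -0.126, 0.219], 0.85)]
top speaker [([0.72, -0.102, 0.142], 0.98)]
top 0.97 589 327 362 116 137
side webcam [([0.745, -0.146, 0.212], 0.81)]
side lens [([0.744, -0.145, 0.204], 0.6)]
side speaker [([0.744, -0.145, 0.207], 0.65), ([0.73, -0.154, 0.098], 0.63)]
side 0.83 364 367 383 202 231
```

View pics/r1.png

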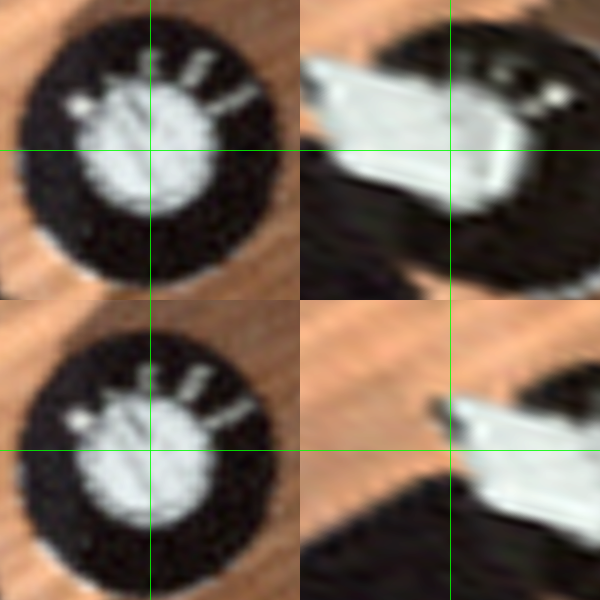

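View pics/r2.png

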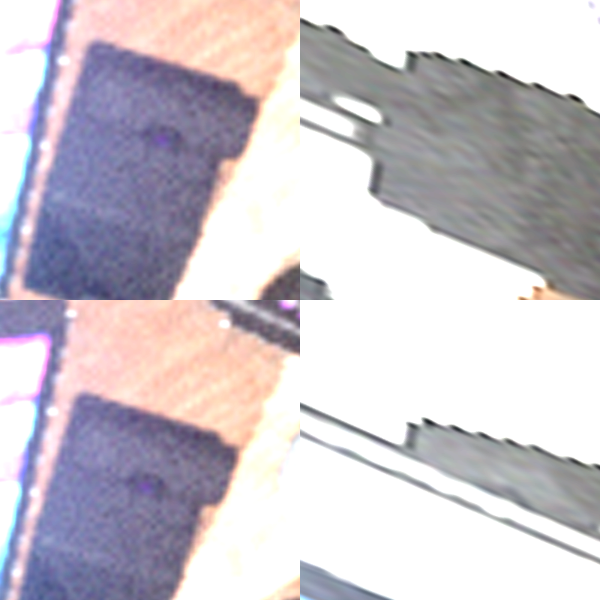

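View pics/r3.png

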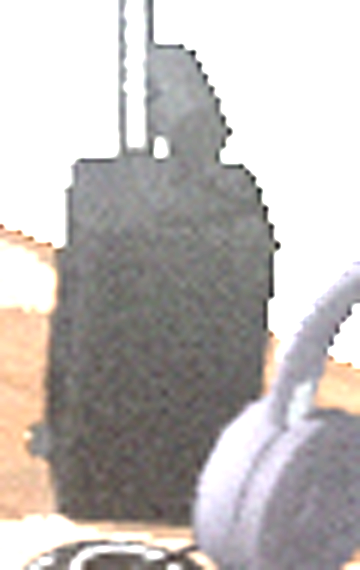

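View pics/r4.png

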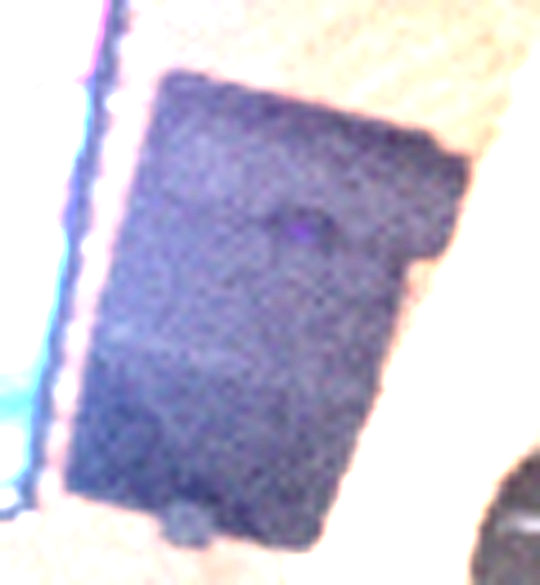

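Run:
```python
from look import *
img,M,P=load('top')
g=np.load('m_top0.npy').astype(np.uint8)
def back(p,z):
    p=np.atleast_2d(p); d=np.c_[(p-M[:2,2])/M[0,0],np.ones(len(p))]@P[:3,:3].T
    return P[:3,3]+d*((z-P[2,3])/d[:,2])[:,None]
for z in (0.2,0.22):
    ys,xs=np.nonzero(g); w=back(np.c_[xs,ys].astype(float),z)[:,:2]
    print(z,cv2.minAreaRect((w*1000).astype(np.float32)), w.mean(0))
    # top and bottom edge fits
    for f in (np.argmin,np.argmax):
        pts=[]
        for x in range(331,357):
            c=np.nonzero(g[:,x])[0]
            if len(c): pts.append((x,c.min() if f is np.argmin else c.max()))
        q=back(np.array(pts,float),z)[:,:2]
        l=cv2.fitLine((q*1000).astype(np.float32),cv2.DIST_HUBER,0,.01,.01).ravel(); print(np.degrees(np.arctan(-l[0]/l[1])))
vis=cv2.resize(img[105:170,310:370],None,fx=8,fy=8,interpolation=cv2.INTER_CUBIC)
vis=np.clip(vis.astype(float)*4-80,0,255).astype(np.uint8)
gg=cv2.resize(g[105:170,310:370],None,fx=8,fy=8,interpolation=cv2.INTER_NEAREST)
cs,_=cv2.findContours(gg,0,2); cv2.drawContours(vis,cs,-1,(0,255,0),1)
# also subpixel back edge of dark region
gr=cv2.cvtColor(img,cv2.COLOR_BGR2GRAY).astype(float)
pts=[]
for x in range(332,357):
    col=gr[105:125,x] if x<350 else gr[110:130,x]; y0=105 if x<350 else 110
    d=np.diff(col); k=d.argmin(); pts.append((x,y0+k+.5))
q=back(np.array(pts),0.215); l=cv2.fitLine((q[:,:2]*1000).astype(np.float32),cv2.DIST_HUBER,0,.01,.01).ravel(); print('back',np.degrees(np.arctan(-l[0]/l[1])),[p[1] for p in pts])
# model overlay
th=np.radians(-15); R=np.array([[np.cos(th),-np.sin(th)],[np.sin(th),np.cos(th)]])
cv2.imwrite('pics/r5.png',vis)
for n,t in (('top','webcam'),('top','lens'),('side','lens')):
  a=[]
  for k in range(3):
    imaging.capture(n); a+= [d['at'] for d in mark_of(n,t)[:1]]
  print(n,t,np.round(a,3).tolist())
```

```text
0.2 ((743.1268920898438, -124.45188903808594), (91.27998352050781, 54.473934173583984), 80.68724060058594) [ 0.74394515 -0.12323748]
-13.397242
-6.7626224
0.22 ((735.1240844726562, -121.69947052001953), (89.84828186035156, 53.61956024169922), 80.68730163574219) [ 0.73592948 -0.12050412]
-13.397638
-6.762656
back -16.67602 [np.float64(112.5), np.float64(113.5), np.float64(113.5), np.float64(113.5), np.float64(113.5), np.float64(114.5), np.float64(114.5), np.float64(114.5), np.float64(114.5), np.float64(114.5), np.float64(115.5), np.float64(115.5), np.float64(115.5), np.float64(115.5), np.float64(116.5), np.float64(116.5), np.float64(116.5), np.float64(116.5), np.float64(117.5), np.float64(117.5), np.float64(117.5), np.float64(118.5), np.float64(118.5), np.float64(118.5), np.float64(118.5)]
top webcam [[0.752, -0.126, 0.158], [0.749, -0.128, 0.157], [0.75, -0.128, 0.157]]
top lens [[0.731, -0.125, 0.21], [0.732, -0.127, 0.207], [0.735, -0.122, 0.207]]
side lens [[0.735, -0.123, 0.204], [0.734, -0.118, 0.207], [0.734, -0.122, 0.205]]
```

View pics/r5.png

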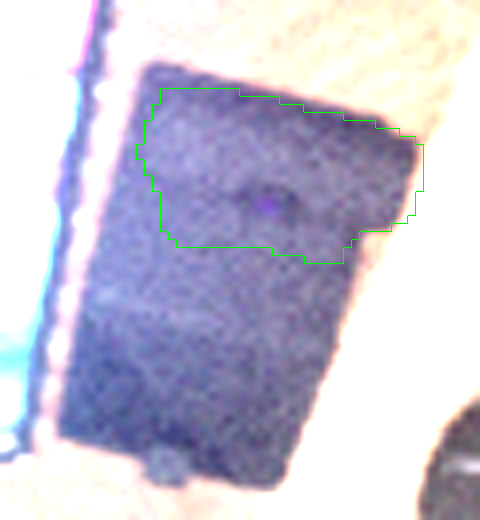

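Run:
```python
from look import *
out=[]
for c,(x0,y0,w,h) in (('top',(280,220,26,26)),('side',(258,242,32,26))):
    img,M,P=load(c); row=[]
    k=200//w
    for psi in (None,30,40,50,60):
        v=cv2.resize(img[y0:y0+h,x0:x0+w],None,fx=k,fy=k,interpolation=cv2.INTER_CUBIC)
        if psi is not None:
            t=np.radians(psi); a=np.array([np.cos(t),np.sin(t)]); b=np.array([-a[1],a[0]])
            C=np.array([.497,.0135])
            for z in (.0235,.0445):
                X=[np.r_[C+a*sx*.02+b*sy*.006,z] for sx,sy in((1,1),(1,-1),(-1,-1),(-1,1))]
                p=((proj(M,P,np.array(X))-[x0,y0]+.5)*k).astype(int)
                cv2.polylines(v,[p],True,(0,0,255) if z>.03 else (255,0,0),1)
                if z>.03: cv2.line(v,tuple(p[0]),tuple(p[1]),(0,255,0),2)
        v=cv2.copyMakeBorder(v,0,200-v.shape[0],0,200-v.shape[1],cv2.BORDER_CONSTANT); row.append(v)
    out.append(np.hstack(row))
o=np.vstack(out); cv2.imwrite('pics/d1.png',cv2.resize(o,(800,320)))
```

```text
(no output)
```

View pics/d1.png

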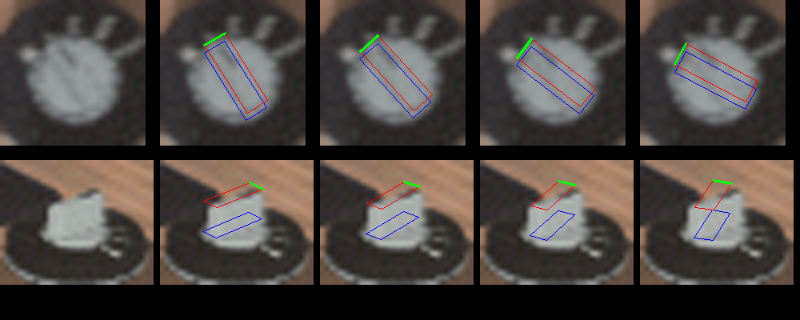

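Choice: the black puck at (293,234) in the top image, which is world (0.497, 0.0135) with yaw about 0. The blue puck (153,330) and the orange one (331,272) are look-alikes. The pointer stands at about +36°, between the ring and one dot. I'll move over it now.

Call:
send_rows([
  [[0.2, -0.92, 0, -1, 0], [0.2, -0.92, 0, -1, 0], [0.2, -0.92, 0, -1, 0], [0.2, -0.92, 0, -1, 0], [0.2, -0.92, 0, -1, 0], [0.2, -0.92, 0, -1, 0], [0.2, -0.92, 0, -1, 0], [0.2, -0.92, 0, -1, 0], [0.2, -0.92, 0, -1, 0], [0.2, -0.92, 0, -1, 0], [0.6, -0.92, 0, -1, 0], [0.6, -0.92, 0, -1, 0], [0.6, -0.92, 0, -1, 0], [0.6, -0.92, 0, -1, 0], [0.6, -0.92, 0, -1, 0], [0.6, -0.92, 0, -1, 0], [0.6, -0.92, 0, -1, 0], [0.6, -0.92, 0, -1, 0], [0.6, -0.92, 0, -1, 0], [0.6, -0.92, 0, -1, 0]],
])

```text
time_s: 4.6
position: [0.4994, 0.0156, 0.2397]
tcp_rot: [[0.758, 0.652, 0.001], [0.652, -0.758, 0.0], [0.0, 0.0, -1.0]]
force: [0.4, -0.2, 0.6]
opening: 0.503
```

Call:
send_rows([
  [[-0.08, -0.07, -0.7, -0.8, 0], [0, 0, -0.7, 0, 0], [0, 0, -0.7, 0, 0], [0, 0, -0.7, 0, 0], [0, 0, -0.7, 0, 0], [0, 0, -0.7, 0, 0], [0, 0, -0.7, 0, 0], [0, 0, -0.5, 0, 0], [0, 0, 0, 0, 0]],
])

```text
time_s: 5.5
position: [0.4952, 0.015, 0.0759]
tcp_rot: [[0.805, 0.593, -0.004], [0.593, -0.805, 0.001], [-0.003, -0.003, -1.0]]
force: [-0.3, 0.7, 0.5]
opening: 0.5
```

Run:
```python
from look import *
s=bot.read_state(); print(s['position'])
o=[]
for c,(x0,y0,w,h) in (('top',(255,190,80,80)),('side',(235,215,80,80))):
    r=imaging.capture(c); o.append(cv2.resize(r['img'][y0:y0+h,x0:x0+w],None,fx=5,fy=5,interpolation=cv2.INTER_CUBIC))
cv2.imwrite('pics/e1.png',np.hstack(o))
```

```text
[0.4952073  0.01497424 0.07594776]
```

View pics/e1.png

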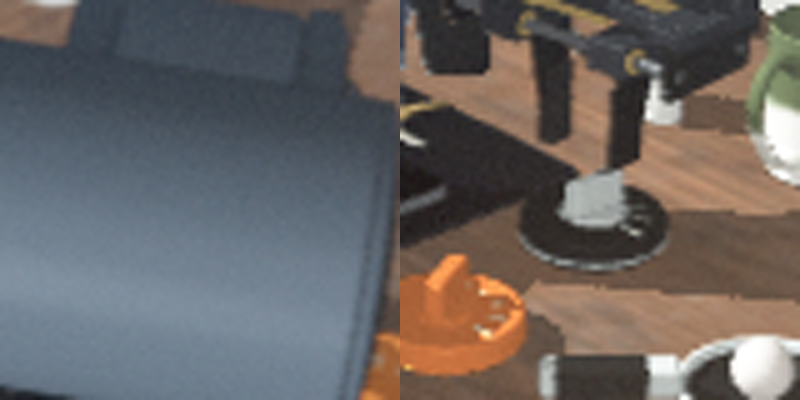

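Call:
send_rows([
  [[0.03, -0.03, -0.4, 0, 0], [0, 0, -0.4, 0, 0], [0, 0, -0.3, 0, 0], [0, 0, 0, 0, 0]],
])

```text
time_s: 6.0
position: [0.4962, 0.0141, 0.0432]
tcp_rot: [[0.805, 0.593, -0.003], [0.593, -0.805, 0.001], [-0.002, -0.002, -1.0]]
force: [0.6, 0.2, -0.3]
opening: 0.501
```

Now I'll close on the bar.

Call:
send_rows([
  [[0, 0, 0, 0, 1], [0, 0, 0, 0, 1], [0, 0, 0, 0, 1], [0, 0, 0, 0, 1], [0, 0, 0, 0, 1], [0, 0, 0, 0, 1], [0, 0, 0, 0, 1], [0, 0, 0, 0, 1]],
])

```text
time_s: 6.8
position: [0.4989, 0.0124, 0.0449]
tcp_rot: [[0.806, 0.592, 0.004], [0.592, -0.806, -0.002], [0.002, 0.004, -1.0]]
force: [0.5, -6.5, -0.5]
opening: 0.141
```

Call:
send_rows([
  [[0.07, -0.05, 0, -0.3, 1], [0, 0, 0, -0.6, 1], [0, 0, 0, -0.6, 1], [0, 0, 0, -0.6, 1], [0, 0, 0, -0.6, 1], [0, 0, 0, -0.6, 1], [0, 0, 0, -0.6, 1], [0, 0, 0, -0.6, 1], [0, 0, 0, -0.6, 1], [0, 0, 0, -0.6, 1], [0, 0, 0, -0.6, 1], [0, 0, 0, -0.6, 1], [0, 0, 0, -0.6, 1], [0, 0, 0, -0.6, 1], [0, 0, 0, -0.6, 1], [0, 0, 0, -0.6, 1], [0, 0, 0, -0.6, 1], [0, 0, 0, -0.6, 1], [0, 0, 0, -0.6, 1], [0, 0, 0, -0.6, 1]],
])

```text
time_s: 8.8
position: [0.5012, 0.0115, 0.0448]
tcp_rot: [[0.864, -0.504, 0.004], [-0.504, -0.864, -0.003], [0.005, 0.001, -1.0]]
force: [2.5, -3.0, -1.8]
opening: 0.215
```

Call:
send_rows([
  [[0, 0, 0, -0.3, 1], [0, 0, 0, 0, 1], [0, 0, 0, 0, 1], [0, 0, 0, 0, 1]],
])

```text
time_s: 9.2
position: [0.5016, 0.0115, 0.0449]
tcp_rot: [[0.848, -0.53, 0.005], [-0.53, -0.848, -0.003], [0.006, -0.0, -1.0]]
force: [4.4, -4.2, -2.0]
opening: 0.218
```

Run:
```python
from look import *
s=bot.read_state(); print(s['position'],s['opening'],s['moment'])
o=[]
for c,(x0,y0,w,h) in (('top',(255,190,80,80)),('side',(235,215,80,80))):
    r=imaging.capture(c); o.append(cv2.resize(r['img'][y0:y0+h,x0:x0+w],None,fx=5,fy=5,interpolation=cv2.INTER_CUBIC))
cv2.imwrite('pics/e2.png',np.hstack(o))
```

```text
[0.50163902 0.01146208 0.04485146] 0.2183066628296875 [-0.58978822 -0.47334653  1.53317067]
```

View pics/e2.png

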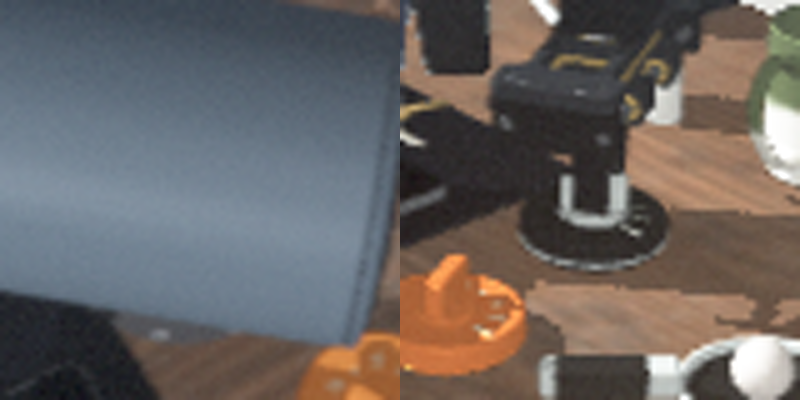

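Call:
send_rows([
  [[0, 0, 0, 0, 0], [0, 0, 0, 0, 0], [0, 0, 0, 0, 0], [0, 0, 0, 0, 0], [0, 0, 1, 0, 0], [0, 0, 1, 0, 0], [0, -1, 1, 0, 0], [0, -1, 1, 0, 0], [0, -1, 0, 0, 0], [0, -1, 0, 0, 0], [0, -1, 0, 0, 0], [0, -1, 0, 0, 0]],
])

```text
time_s: 10.5
position: [0.4984, -0.168, 0.1645]
tcp_rot: [[0.844, -0.537, -0.001], [-0.537, -0.844, 0.002], [-0.002, -0.001, -1.0]]
force: [0.9, 0.6, 0.1]
opening: 0.5
```

```bash
cat > dial.py <<'E'
from look import *
import sys
s=bot.read_state(); print(s['time_s'],s['position'],s['opening'])
o=[]
for c,(x0,y0,w,h) in (('top',(268,209,50,50)),('side',(248,231,50,50))):
    r=imaging.capture(c); o.append(cv2.resize(r['img'][y0:y0+h,x0:x0+w],None,fx=8,fy=8,interpolation=cv2.INTER_CUBIC))
cv2.imwrite(f'pics/{sys.argv[1]}.png',np.hstack(o))
E
python3 dial.py e3
```

```text
10.5 [ 0.49837047 -0.16797206  0.16447494] 0.500400341344015
```

View pics/e3.png

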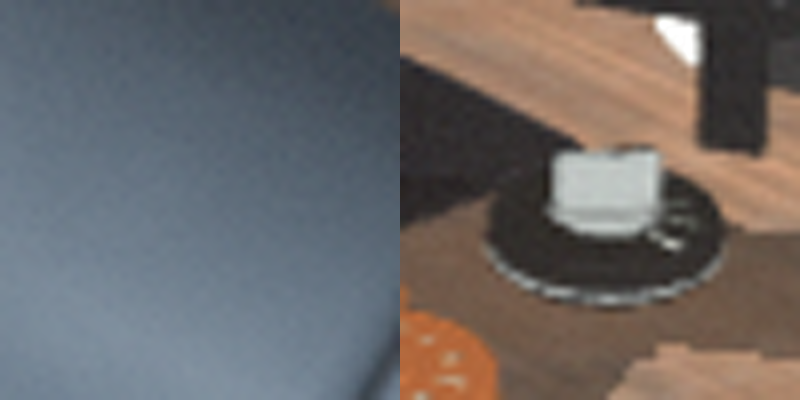

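```bash
cat > ov.py <<'E'
from look import *
import sys
r=imaging.capture('side'); img,M,P=r['img'],r['mtx'],r['pose']; x0,y0,w,h=258,240,32,26;k=8
row=[]
for psi in (None,0,-15,-30,-45):
    v=cv2.resize(img[y0:y0+h,x0:x0+w],None,fx=k,fy=k,interpolation=cv2.INTER_CUBIC)
    if psi is not None:
        t=np.radians(psi); a=np.array([np.cos(t),np.sin(t)]); b=np.array([-a[1],a[0]]); C=np.array([.498,.0125])
        for z in (.0235,.0445):
            X=[np.r_[C+a*sx*.02+b*sy*.006,z] for sx,sy in((1,1),(1,-1),(-1,-1),(-1,1))]
            p=((proj(M,P,np.array(X))-[x0,y0]+.5)*k).astype(int)
            cv2.polylines(v,[p],True,(0,0,255) if z>.03 else (255,0,0),1)
            if z>.03: cv2.line(v,tuple(p[0]),tuple(p[1]),(0,255,0),1)
    row.append(v)
row.append(np.zeros_like(row[0]))
cv2.imwrite(f'pics/{sys.argv[1]}.png',np.vstack([np.hstack(row[:3]),np.hstack(row[3:])]))
E
python3 ov.py e4
```

```text
(no output)
```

View pics/e4.png

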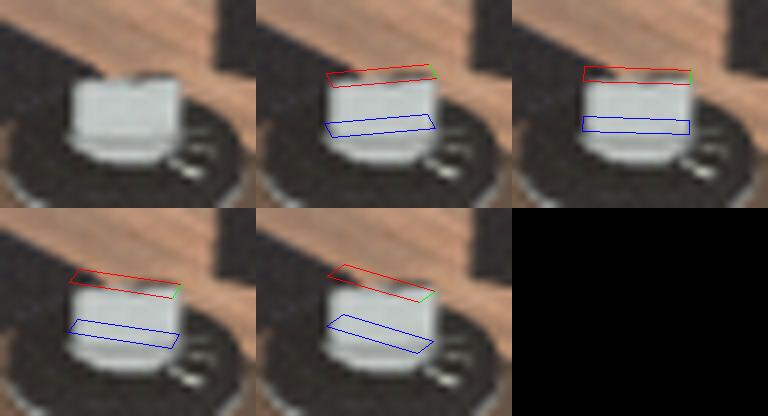

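The dial stands at about -12° (between two and three dots): the bar slipped about 20° in the jaws. I'll grip it again, aligned, and turn further while watching the opening.

Call:
send_rows([
  [[0, 1, 0, 0.5, 0], [0, 1, 0, 0.5, 0], [0, 1, 0, 0.5, 0], [0, 1, 0, 0.5, 0], [0, 1, 0, 0.5, 0], [0, 1, 0, 0.5, 0], [0, 0, -0.8, 0.5, 0], [0, 0, -0.8, 0, 0], [0, 0, -0.8, 0, 0], [0, 0, -0.8, 0, 0], [0, 0, -0.4, 0, 0], [0, 0, -0.4, 0, 0], [0, 0, -0.06, 0, 0]],
])

```text
time_s: 11.95
position: [0.4984, 0.013, 0.0419]
tcp_rot: [[0.977, -0.213, -0.002], [-0.213, -0.977, 0.001], [-0.002, -0.0, -1.0]]
force: [0.4, 0.1, 0.3]
opening: 0.502
```

Call:
send_rows([
  [[0, 0, 0, 0, 1], [0, 0, 0, 0, 1], [0, 0, 0, 0, 1], [0, 0, 0, 0, 1], [0, 0, 0, 0, 1], [0, 0, 0, 0, 1], [0, 0, 0, 0, 1], [0, 0, 0, 0, 1]],
])

```text
time_s: 12.75
position: [0.4997, 0.0121, 0.0433]
tcp_rot: [[0.977, -0.213, 0.001], [-0.213, -0.977, -0.001], [0.001, 0.0, -1.0]]
force: [-1.1, -1.8, 4.7]
opening: 0.162
```

Call:
send_rows([
  [[0, 0, 0, -0.4, 1], [0, 0, 0, -0.4, 1], [0, 0, 0, -0.4, 1], [0, 0, 0, -0.4, 1], [0, 0, 0, -0.4, 1], [0, 0, 0, -0.4, 1], [0, 0, 0, -0.4, 1], [0, 0, 0, -0.4, 1], [0, 0, 0, 0, 1], [0, 0, 0, 0, 1]],
])

```text
time_s: 13.75
position: [0.5006, 0.0116, 0.0432]
tcp_rot: [[0.863, -0.506, 0.003], [-0.506, -0.863, -0.002], [0.004, 0.0, -1.0]]
force: [2.1, -4.4, 5.2]
opening: 0.218
```

Call:
send_rows([
  [[0, 0, 0, -0.4, 1], [0, 0, 0, -0.4, 1], [0, 0, 0, -0.4, 1], [0, 0, 0, -0.4, 1], [0, 0, 0, -0.4, 1], [0, 0, 0, -0.4, 1], [0, 0, 0, -0.4, 1], [0, 0, 0, -0.4, 1], [0, 0, 0, -0.3, 1], [0, 0, 0, 0, 1], [0, 0, 0, 0, 1]],
])

```text
time_s: 14.85
position: [0.4993, 0.0122, 0.0429]
tcp_rot: [[0.631, -0.776, 0.0], [-0.776, -0.631, 0.001], [-0.0, -0.001, -1.0]]
force: [0.5, -4.7, 5.7]
opening: 0.133
```

```bash
python3 ov.py e5
```

```text
(no output)
```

View pics/e5.png

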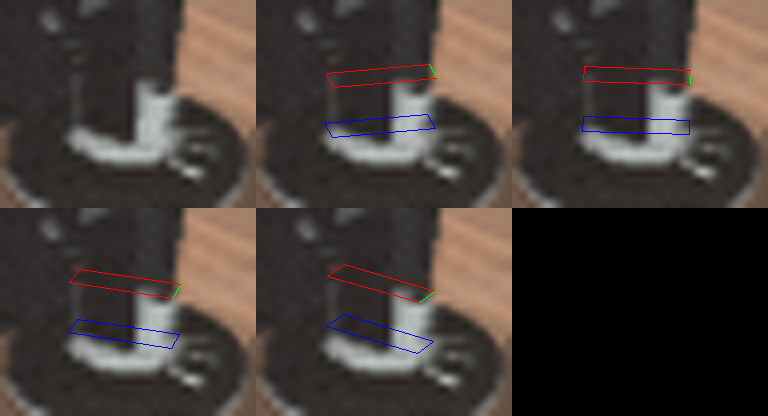

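Call:
send_rows([
  [[0, 0, 0, 0.4, 1], [0, 0, 0, 0.4, 1], [0, 0, 0, 0.4, 1], [0, 0, 0, 0.4, 1], [0, 0, 0, 0.4, 1], [0, 0, 0, 0.4, 1], [0, 0, 0, 0.4, 1], [0, 0, 0, 0.4, 1], [0, 0, 0, 0.4, 1], [0, 0, 0, 0, 1], [0, 0, 0, 0, 1]],
])

```text
time_s: 16.0
position: [0.4993, 0.0123, 0.0429]
tcp_rot: [[0.864, -0.503, 0.0], [-0.503, -0.864, 0.0], [-0.0, -0.0, -1.0]]
force: [-1.7, -4.9, 5.3]
opening: 0.139
```

Call:
send_rows([
  [[0, 0, 0, 0, 0], [0, 0, 0, 0, 0], [0, 0, 0, 0, 0], [0, 0, 0, 0, 0], [0, 0, 0.5, 0, 0], [0, 0, 1, 0, 0], [0, -1, 1, 0, 0], [0, -1, 1, 0, 0], [0, -1, 0, 0, 0], [0, -1, 0, 0, 0], [0, -1, 0, 0, 0], [0, -0.5, 0, 0, 0], [0, 0, 0, 0, 0]],
])

```text
time_s: 17.3
position: [0.4995, -0.1541, 0.1476]
tcp_rot: [[0.864, -0.504, 0.001], [-0.504, -0.864, -0.0], [0.0, -0.0, -1.0]]
force: [-0.0, -0.4, 0.5]
opening: 0.499
```

```bash
python3 ov.py e6
```

```text
(no output)
```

View pics/e6.png

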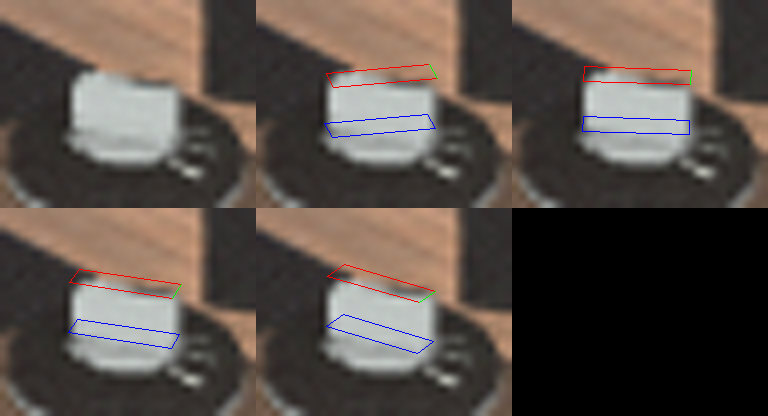

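Run:
```python
from look import *
img,M,P=load('top')
def back(p,z):
    p=np.atleast_2d(np.array(p,float)); d=np.c_[(p-M[:2,2])/M[0,0],np.ones(len(p))]@P[:3,:3].T
    return P[:3,3]+d*((z-P[2,3])/d[:,2])[:,None]
print(back([(360.75,257.5),(364.25,235.5)],.03)[:,:2])
best=None
# fit bright ball and overlay model
im=img[170:290,310:410]
row=[]
for cx,cy,yaw in ((.543,-.195,-8),(.545,-.196,-10)):
    t=np.radians(yaw);a=np.array([np.cos(t),np.sin(t)]);b=np.array([-a[1],a[0]]);k=5;x0,y0=325,190
    v=cv2.resize(img[y0:y0+80,x0:x0+70],None,fx=k,fy=k,interpolation=cv2.INTER_CUBIC);C=np.array([cx,cy])
    X=np.array([np.r_[C+a*u+b*w,.03] for u,w in((-.048,.01),(-.048,-.01),(-.124,-.01),(-.124,.01))])
    cv2.polylines(v,[((proj(M,P,X)-[x0,y0]+.5)*k).astype(int)],True,(0,0,255),1)
    ph=np.linspace(0,6.28,60)
    X=np.c_[cx+.05*np.cos(ph),cy+.05*np.sin(ph),np.full(60,.018)]
    cv2.polylines(v,[((proj(M,P,X)-[x0,y0]+.5)*k).astype(int)],True,(0,255,0),1)
    row.append(v)
cv2.imwrite('pics/h1.png',np.hstack(row))
```

```text
[[ 0.42386331 -0.17197432]
 [ 0.48542394 -0.18558964]]
```

View pics/h1.png

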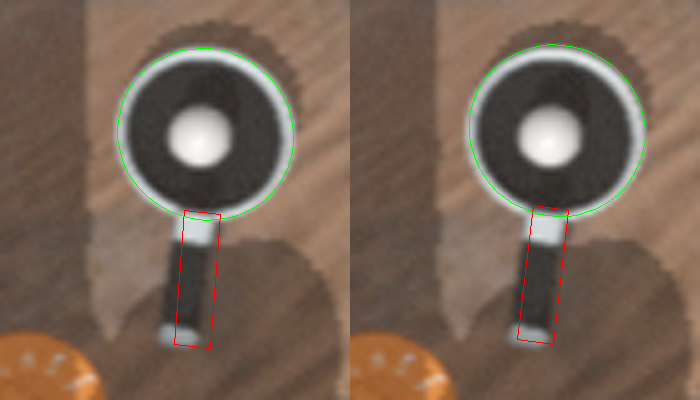

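Call:
send_rows([
  [[-0.32, -0.21, 0, 0.8, 0], [-0.32, -0.21, 0, 0.8, 0], [-0.32, -0.21, 0, 0.8, 0], [-0.3, -0.2, 0, 0.86, 0], [0, 0, -0.5, 0, 0], [0, 0, -0.7, 0, 0], [0, 0, -0.3, 0, 0], [0, 0, 0, 0, 0]],
])

```text
time_s: 18.15
position: [0.4605, -0.1756, 0.1016]
tcp_rot: [[0.98, -0.197, -0.003], [-0.197, -0.98, 0.003], [-0.004, -0.002, -1.0]]
force: [-1.0, 0.4, -0.1]
opening: 0.499
```

Run:
```python
from look import *
o=[]
for c in('top','side'):
    r=imaging.capture(c); cv2.imwrite(f'pics/f_{c}.png',r['img'])
    im=r['img']
    o.append(cv2.resize(im[190:290,260:400] if c=='top' else im[225:325,230:370],None,fx=4,fy=4,interpolation=cv2.INTER_CUBIC))
cv2.imwrite('pics/f1.png',cv2.resize(np.vstack(o),None,fx=.75,fy=.75))
```

```text
(no output)
```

View pics/f1.png

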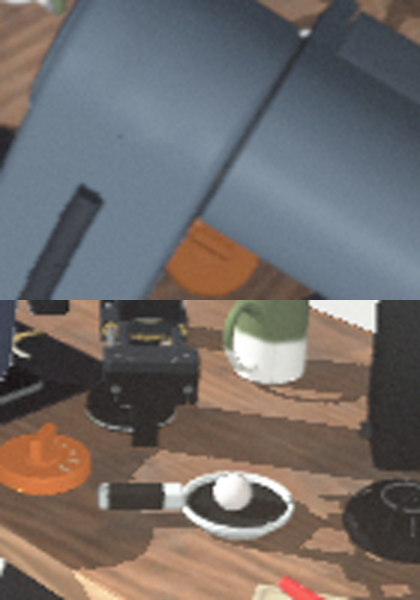

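I'll swing the arm briefly to the left so the top camera can confirm the dial.

Call:
send_rows([
  [[-0.3, 0.8, 1, 0, 0], [-0.3, 0.9, 1, 0, 0], [-0.3, 1, 1, 0, 0], [-0.3, 1, 0, 0, 0], [-0.3, 1, 0, 0, 0], [-0.3, 1, 0, 0, 0], [-0.3, 1, 0, 0, 0], [-0.3, 1, 0, 0, 0], [-0.3, 1, 0, 0, 0], [-0.3, 1, 0, 0, 0], [-0.3, 1, 0, 0, 0], [-0.3, 1, 0, 0, 0], [-0.3, 1, 0, 0, 0], [-0.3, 1, 0, 0, 0], [0, 1, 0, 0, 0], [0, 1, 0, 0, 0], [0, 1, 0, 0, 0], [0, 1, 0, 0, 0]],
])

```text
time_s: 20.05
position: [0.3352, 0.3552, 0.1938]
tcp_rot: [[0.98, -0.197, 0.002], [-0.197, -0.98, 0.001], [0.001, -0.001, -1.0]]
force: [0.4, -0.4, 0.1]
opening: 0.498
```

Run:
```python
from look import *
r=imaging.capture('top'); img=r['img'];np.savez('top1.npz',**r)
M,P=r['mtx'],r['pose']
row=[];x0,y0,w,h,k=280,220,26,26,10
for psi in (None,-20,-30):
    v=cv2.resize(img[y0:y0+h,x0:x0+w],None,fx=k,fy=k,interpolation=cv2.INTER_CUBIC)
    if psi is not None:
        t=np.radians(psi); a=np.array([np.cos(t),np.sin(t)]); b=np.array([-a[1],a[0]]); C=np.array([.498,.013])
        X=[np.r_[C+a*sx*.02+b*sy*.006,.0445] for sx,sy in((1,1),(1,-1),(-1,-1),(-1,1))]
        cv2.polylines(v,[((proj(M,P,np.array(X))-[x0,y0]+.5)*k).astype(int)],True,(0,0,255),1)
    row.append(v)
cv2.imwrite('pics/g1.png',np.hstack(row))
for t in('keys','bud_case','dish','dish_centre','ball_center','handle_grip'):
    print(t,[(np.round(d['at'],3).tolist(),round(d['conf'],2)) for d in mark_of('top',t)][:2])
```

```text
keys [([0.4, 0.203, 0.001], 0.78)]
bud_case [([0.59, 0.196, -0.002], 0.57)]
dish [([0.549, -0.197, 0.002], 0.91), ([0.399, 0.206, -0.004], 0.41)]
dish_centre [([0.543, -0.194, 0.022], 0.8), ([0.75, -0.115, 0.001], 0.45)]
ball_center [([0.543, -0.194, 0.024], 0.58)]
handle_grip [([0.457, -0.179, 0.02], 0.77), ([0.4, 0.205, -0.0], 0.57)]
```

View pics/g1.png

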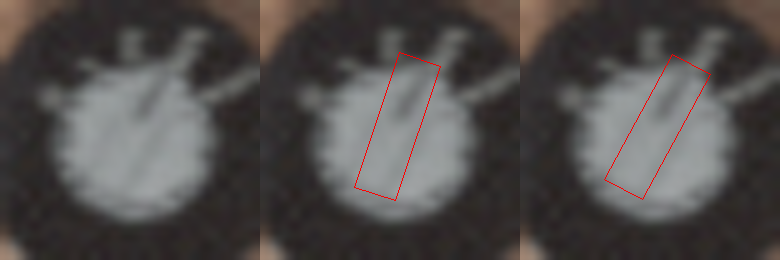

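The top view shows the pointer line running to the three-dot row (190,45 in the crop), so the dial is set. Back to the dish handle.

Call:
send_rows([
  [[0, -0.99, 0, 0, 0], [0, -0.99, 0, 0, 0], [0, -0.99, 0, 0, 0], [0, -0.99, 0, 0, 0], [0.3, -0.99, 0, 0, 0], [0.3, -0.99, 0, 0, 0], [0.3, -0.99, 0, 0, 0], [0.3, -0.99, 0, 0, 0], [0.3, -0.99, 0, 0, 0], [0.3, -0.99, 0, 0, 0], [0.3, -0.99, 0, 0, 0], [0.3, -0.99, 0, 0, 0], [0.3, -0.99, 0, 0, 0], [0.3, -0.99, 0, 0, 0], [0.3, -0.99, 0, 0, 0], [0.3, -0.99, 0, 0, 0], [0.3, -0.99, 0, 0, 0], [0.34, -0.99, 0, 0, 0]],
])

```text
time_s: 22.2
position: [0.4617, -0.1828, 0.1929]
tcp_rot: [[0.98, -0.2, -0.001], [-0.2, -0.98, 0.0], [-0.001, -0.0, -1.0]]
force: [0.6, 0.5, 0.5]
opening: 0.502
```

Call:
send_rows([
  [[0, 0, -0.5, 0, 0], [0, 0, -0.8, 0, 0], [0, 0, -0.8, 0, 0], [0, 0, -0.8, 0, 0], [0, 0, -0.4, 0, 0], [0, 0, -0.2, 0, 0], [0, 0, 0, 0, 0]],
])

```text
time_s: 22.9
position: [0.4623, -0.1812, 0.0875]
tcp_rot: [[0.98, -0.199, -0.001], [-0.199, -0.98, 0.001], [-0.001, -0.0, -1.0]]
force: [0.5, 0.0, -0.9]
opening: 0.5
```

Run:
```python
from look import *
s=bot.read_state();print(s['position'],s['tcp_rot'][:,0])
r=imaging.capture('side'); cv2.imwrite('pics/i1.png',cv2.resize(r['img'][225:325,230:370],None,fx=5,fy=5,interpolation=cv2.INTER_CUBIC))
```

```text
[ 0.46227924 -0.18124369  0.08752669] [ 9.80089921e-01 -1.98552264e-01 -8.62737239e-04]
```

View pics/i1.png

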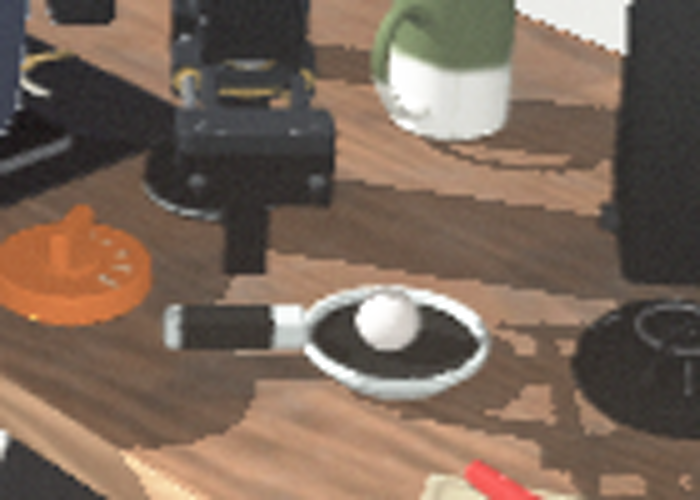

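Call:
send_rows([
  [[0, 0.03, -0.6, 0, 0], [0, 0, -0.6, 0, 0], [0, 0, -0.5, 0, 0], [0, 0, -0.3, 0, 0], [0, 0, -0.2, 0, 0], [0, 0, 0, 0, 0]],
])

```text
time_s: 23.55
position: [0.4628, -0.1802, 0.0217]
tcp_rot: [[0.98, -0.198, -0.0], [-0.198, -0.98, 0.0], [-0.0, -0.0, -1.0]]
force: [0.2, 0.4, 0.3]
opening: 0.503
```

Call:
send_rows([
  [[0, 0, 0, 0, 0.15], [0, 0, 0, 0, 0.3], [0, 0, 0, 0, 0.35], [0, 0, 0, 0, 0.4], [0, 0, 0, 0, 0.44], [0, 0, 0, 0, 0.47], [0, 0, 0, 0, 0.5], [0, 0, 0, 0, 0.53], [0, 0, 0, 0, 0.56], [0, 0, 0, 0, 0.6], [0, 0, 0, 0, 0.8], [0, 0, 0, 0, 1], [0, 0, 0, 0, 1], [0, 0, 0, 0, 1]],
])

```text
time_s: 24.95
position: [0.4626, -0.1801, 0.0217]
tcp_rot: [[0.98, -0.198, -0.0], [-0.198, -0.98, 0.0], [-0.0, -0.0, -1.0]]
force: [0.7, 1.6, -0.2]
opening: 0.226
```

```bash
cat > sd.py <<'E'
from look import *
import sys
s=bot.read_state();print(s['time_s'],s['position'],s['tcp_rot'][:,0],s['opening'],s['force'])
n,x0,x1,y0,y1=sys.argv[1],*map(int,sys.argv[2:6])
r=imaging.capture('side'); np.savez('side_'+n+'.npz',**r); cv2.imwrite(f'pics/{n}.png',cv2.resize(r['img'][y0:y1,x0:x1],None,fx=5,fy=5,interpolation=cv2.INTER_CUBIC))
for t in('dish_centre','ball_center','handle_grip'):
    print(t,[(np.round(d['at'],3).tolist(),round(d['conf'],2)) for d in mark_of('side',t)][:2])
E
python3 sd.py i2 230 370 225 325
```

```text
24.95 [ 0.46261497 -0.18009135  0.02171126] [ 9.80221642e-01 -1.97902743e-01 -1.92318837e-04] 0.22571143341316338 [ 0.69749879  1.61669684 -0.20891447]
dish_centre [([0.541, -0.198, 0.024], 0.95), ([0.752, -0.125, 0.158], 0.35)]
ball_center [([0.546, -0.196, 0.026], 0.59)]
handle_grip [([0.461, -0.179, 0.023], 0.72)]
```

View pics/i2.png

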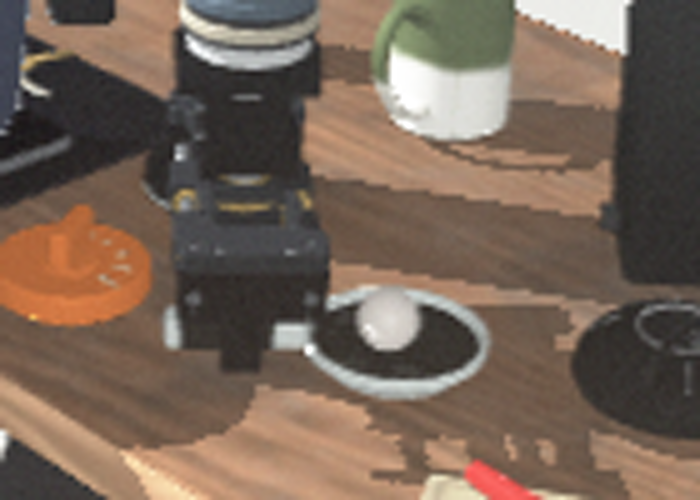

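Call:
send_rows([
  [[0, 0, 0.05, 0, 1], [0, 0, 0.1, 0, 1], [0, 0, 0.15, 0, 1], [0, 0, 0.2, 0, 1], [0, 0, 0.2, 0, 1], [0, 0, 0.2, 0, 1], [0, 0, 0.15, 0, 1], [0, 0, 0.1, 0, 1], [0, 0, 0.05, 0, 1], [0, 0, 0, 0, 1], [0, 0, 0, 0, 1]],
])

```text
time_s: 26.25
position: [0.4626, -0.1801, 0.0576]
tcp_rot: [[0.98, -0.198, -0.0], [-0.198, -0.98, 0.0], [-0.0, -0.0, -1.0]]
force: [0.1, 0.4, -2.2]
opening: 0.223
```

```bash
python3 sd.py i3 230 370 215 315
```

```text
26.25 [ 0.46259929 -0.18011679  0.05764907] [ 9.80220672e-01 -1.97907480e-01 -2.54156141e-04] 0.22316873692064795 [ 0.118887    0.38731185 -2.21232278]
dish_centre [([0.544, -0.196, 0.056], 0.69)]
ball_center [([0.545, -0.194, 0.063], 0.6)]
handle_grip [([0.459, -0.178, 0.057], 0.56)]
```

View pics/i3.png

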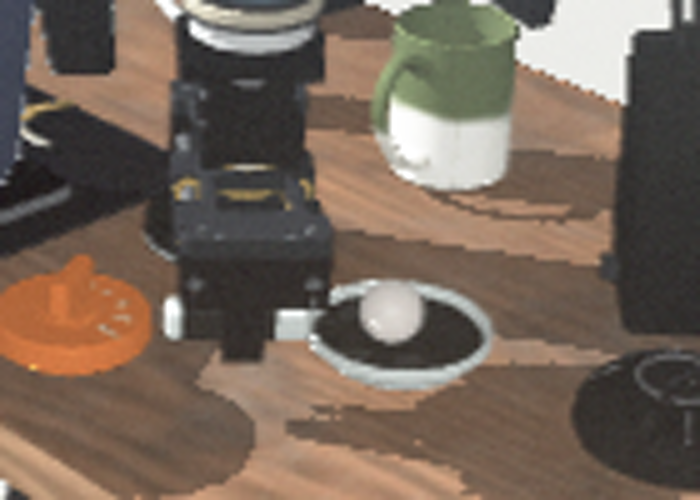

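Run:
```python
from look import *
t=load('top');s=load('side')
def PM(q): 
    T=np.linalg.inv(q[2]); return q[1]@T[:3]
for a,b in (((322,158),(337,216)),((326,96),(350,84))):
    X=cv2.triangulatePoints(PM(t),PM(s),np.array(a,float),np.array(b,float)).ravel(); print(X[:3]/X[3])
```

```text
[ 0.66598875 -0.06450759  0.17160927]
[ 0.67490864 -0.04699877  0.53703059]
```

Call:
send_rows([
  [[0, 0.025, 0.027, 0, 1], [0, 0.05, 0.053, 0, 1], [0, 0.075, 0.08, 0, 1], [0, 0.1, 0.107, 0, 1], [0, 0.125, 0.133, 0, 1], [0, 0.148, 0.16, -0.03, 1], [0, 0.148, 0.16, -0.03, 1], [0, 0.148, 0.16, -0.03, 1], [0, 0.148, 0.16, -0.03, 1], [0, 0.148, 0.16, -0.03, 1], [0, 0.148, 0.16, -0.03, 1], [0, 0.148, 0.16, -0.03, 1], [0, 0.148, 0.16, -0.03, 1], [0, 0.148, 0.16, -0.03, 1], [0, 0.148, 0.16, -0.03, 1], [0, 0.148, 0.16, -0.03, 1], [0, 0.148, 0.16, -0.03, 1], [0, 0.148, 0.16, -0.03, 1], [0, 0.148, 0.16, -0.03, 1], [0, 0.148, 0.16, -0.03, 1]],
])

```text
time_s: 28.45
position: [0.4626, -0.1019, 0.1421]
tcp_rot: [[0.97, -0.242, -0.0], [-0.242, -0.97, 0.0], [-0.0, -0.0, -1.0]]
force: [-0.2, -0.3, -1.7]
opening: 0.222
```

Call:
send_rows([
  [[0, 0.148, 0.16, -0.03, 1], [0, 0.148, 0.16, -0.03, 1], [0, 0.148, 0.16, -0.03, 1], [0, 0.148, 0.16, -0.03, 1], [0, 0.148, 0.16, -0.03, 1], [0, 0.148, 0.16, -0.03, 1], [0, 0.148, 0.16, -0.03, 1], [0, 0.148, 0.16, -0.03, 1], [-0.01, 0.148, 0.16, -0.03, 1], [-0.01, 0.148, 0.16, -0.03, 1], [0, 0.125, 0.133, 0, 1], [0, 0.1, 0.107, 0, 1], [0, 0.075, 0.08, 0, 1], [0, 0.05, 0.053, 0, 1], [0, 0.025, 0.027, 0, 1], [0, 0, 0, 0, 1], [0, 0, 0, 0, 1]],
])

```text
time_s: 30.15
position: [0.462, -0.0467, 0.2016]
tcp_rot: [[0.963, -0.271, -0.0], [-0.271, -0.963, 0.0], [-0.0, 0.0, -1.0]]
force: [-0.4, -0.4, -2.4]
opening: 0.229
```

```bash
python3 sd.py j1 250 410 170 290
python3 - <<'E'
from look import *
r=imaging.capture('top'); cv2.imwrite('pics/j1t.png',cv2.resize(r['img'][80:260,230:430],None,fx=4,fy=4))
for t in('dish_centre','ball_center','handle_grip','lens','view_point'):
    print(t,[(np.round(d['at'],3).tolist(),round(d['conf'],2)) for d in mark_of('top',t)][:2])
E
```

```text
30.15 [ 0.46200256 -0.04672903  0.20160638] [ 9.62617811e-01 -2.70863114e-01 -3.50050292e-04] 0.22862436792504862 [-0.43525549 -0.36805226 -2.41745731]
dish_centre [([0.54, -0.072, 0.203], 0.81)]
ball_center [([0.544, -0.067, 0.206], 0.5), ([0.501, 0.012, 0.034], 0.25)]
handle_grip [([0.458, -0.044, 0.202], 0.93), ([0.588, 0.193, 0.004], 0.53)]
dish_centre []
ball_center []
handle_grip []
lens [([0.732, -0.124, 0.206], 0.79)]
view_point []
```

View pics/j1.png

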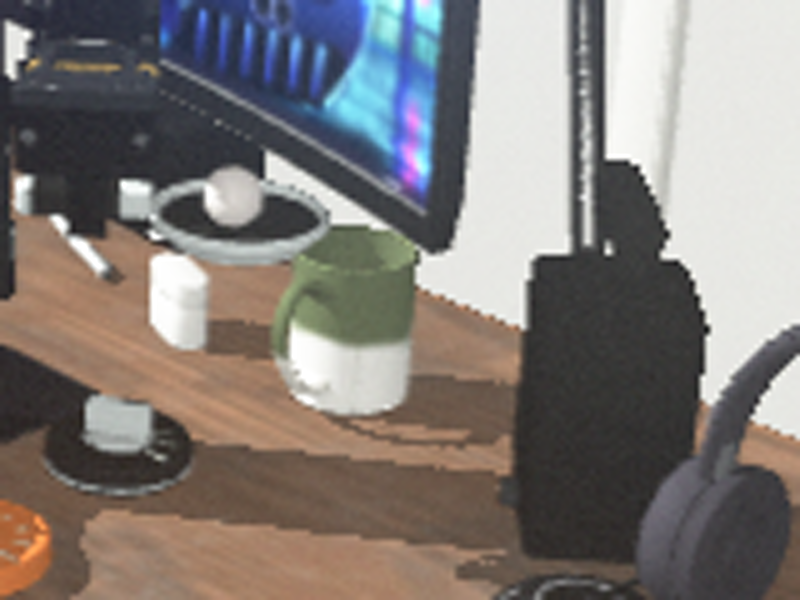

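View pics/j1t.png

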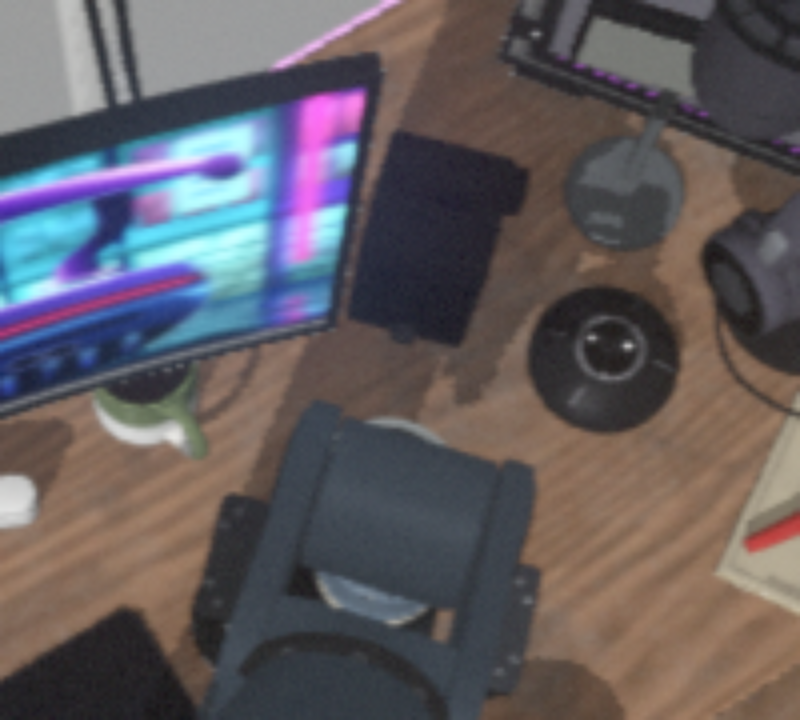

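Dish level at the view point, ball central. I'll hold for the first picture.

Call:
send_rows([
  [[0, 0, 0, 0, 1], [0, 0, 0, 0, 1], [0, 0, 0, 0, 1], [0, 0, 0, 0, 1], [0, 0, 0, 0, 1], [0, 0, 0, 0, 1], [0, 0, 0, 0, 1], [0, 0, 0, 0, 1], [0, 0, 0, 0, 1], [0, 0, 0, 0, 1], [0, 0, 0, 0, 1], [0, 0, 0, 0, 1], [0, 0, 0, 0, 1], [0, 0, 0, 0, 1], [0, 0, 0, 0, 1], [0, 0, 0, 0, 1], [0, 0, 0, 0, 1]],
])

```text
time_s: 32.35
position: [0.4621, -0.0467, 0.2017]
tcp_rot: [[0.963, -0.271, -0.0], [-0.271, -0.963, 0.0], [-0.0, -0.0, -1.0]]
force: [-0.4, -0.8, -2.2]
opening: 0.233
```

```bash
python3 sd.py j2 250 410 170 290
python3 - <<'E'
import numpy as np
t=[.05,.1,.15,.2,.25]+[.3]*47+[.35,.25,.2,.15,.1,.05]
psi=np.radians(-15.7); C=np.array([.462,-.0467])+.081*np.array([np.cos(psi),np.sin(psi)]); g=C-.081*np.array([np.cos(psi),np.sin(psi)]); cmd=g.copy(); rows=[]
for u in t:
    psi+=u*.1; g=C-.081*np.array([np.cos(psi),np.sin(psi)])
    d=np.round((g-cmd)/.03,2); cmd+=d*.03; rows.append([float(d[0]),float(d[1]),0,u,1])
print(np.degrees(psi),C,cmd,len(rows))
for i in range(0,len(rows),20): print(rows[i:i+20])
E
```

```text
32.35 [ 0.46207587 -0.04665941  0.20174568] [ 9.62629487e-01 -2.70821842e-01 -2.42157229e-05] 0.23319251602145832 [-0.41801441 -0.81947199 -2.17163581]
dish_centre [([0.54, -0.07, 0.202], 0.74)]
ball_center []
handle_grip [([0.459, -0.046, 0.202], 0.93)]
75.68676832336632 [ 0.53997803 -0.06861864] [ 0.5199 -0.1472] 58
[[-0.0, -0.01, 0, 0.05, 1], [-0.01, -0.03, 0, 0.1, 1], [-0.01, -0.04, 0, 0.15, 1], [-0.01, -0.05, 0, 0.2, 1], [-0.02, -0.07, 0, 0.25, 1], [-0.01, -0.08, 0, 0.3, 1], [-0.01, -0.08, 0, 0.3, 1], [-0.01, -0.08, 0, 0.3, 1], [-0.01, -0.08, 0, 0.3, 1], [-0.01, -0.08, 0, 0.3, 1], [-0.0, -0.08, 0, 0.3, 1], [-0.0, -0.08, 0, 0.3, 1], [0.0, -0.08, 0, 0.3, 1], [0.01, -0.08, 0, 0.3, 1], [0.0, -0.08, 0, 0.3, 1], [0.01, -0.08, 0, 0.3, 1], [0.01, -0.08, 0, 0.3, 1], [0.02, -0.08, 0, 0.3, 1], [0.01, -0.08, 0, 0.3, 1], [0.02, -0.08, 0, 0.3, 1]]
[[0.03, -0.08, 0, 0.3, 1], [0.02, -0.08, 0, 0.3, 1], [0.02, -0.07, 0, 0.3, 1], [0.03, -0.08, 0, 0.3, 1], [0.03, -0.07, 0, 0.3, 1], [0.04, -0.08, 0, 0.3, 1], [0.03, -0.07, 0, 0.3, 1], [0.04, -0.07, 0, 0.3, 1], [0.04, -0.07, 0, 0.3, 1], [0.04, -0.07, 0, 0.3, 1], [0.04, -0.07, 0, 0.3, 1], [0.05, -0.07, 0, 0.3, 1], [0.05, -0.07, 0, 0.3, 1], [0.04, -0.06, 0, 0.3, 1], [0.06, -0.06, 0, 0.3, 1], [0.05, -0.06, 0, 0.3, 1], [0.05, -0.06, 0, 0.3, 1], [0.06, -0.06, 0, 0.3, 1], [0.06, -0.06, 0, 0.3, 1], [0.06, -0.05, 0, 0.3, 1]]
[[0.06, -0.05, 0, 0.3, 1], [0.06, -0.05, 0, 0.3, 1], [0.07, -0.05, 0, 0.3, 1], [0.07, -0.05, 0, 0.3, 1], [0.06, -0.04, 0, 0.3, 1], [0.07, -0.05, 0, 0.3, 1], [0.07, -0.04, 0, 0.3, 1], [0.07, -0.04, 0, 0.3, 1], [0.08, -0.03, 0, 0.3, 1], [0.07, -0.04, 0, 0.3, 1], [0.07, -0.03, 0, 0.3, 1], [0.08, -0.03, 0, 0.3, 1], [0.09, -0.03, 0, 0.35, 1], [0.06, -0.02, 0, 0.25, 1], [0.05, -0.02, 0, 0.2, 1], [0.04, -0.01, 0, 0.15, 1], [0.03, -0.0, 0, 0.1, 1], [0.01, -0.01, 0, 0.05, 1]]
```

View pics/j2.png

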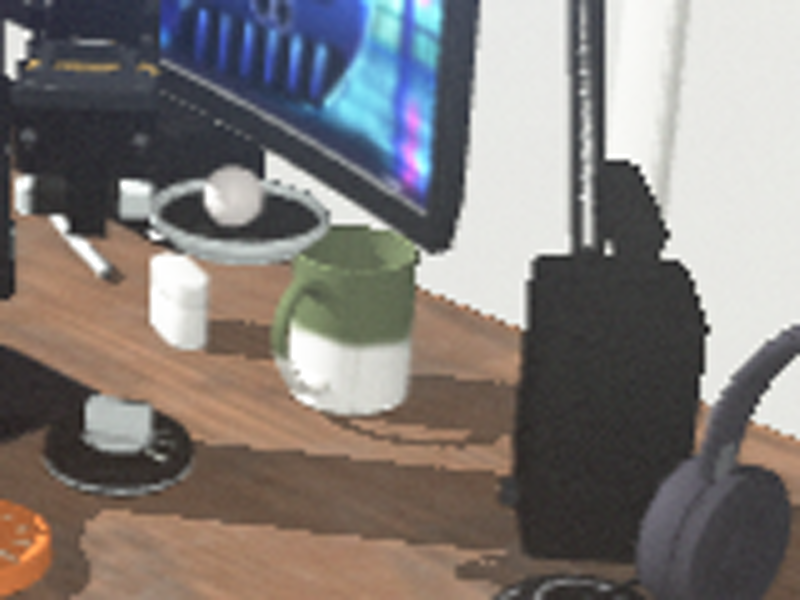

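Run:
```python
from look import *
im,M,P=load('side','_j2')
print(proj(M,P,[[.540,-.0686,.204]]))
for dx,dy in((.01,0),(0,.01)): print(proj(M,P,[[.54+dx,-.0686+dy,.204]]))
g=cv2.cvtColor(im,cv2.COLOR_BGR2HSV); 
c=im[198:222,285:312].astype(int); m=(c.min(2)>105)&(c.max(2)-c.min(2)<40)
n,l,st,ce=cv2.connectedComponentsWithStats(m.astype(np.uint8)); print([(s.tolist(),(x+[285,198]).round(1).tolist()) for s,x in zip(st,ce)][:5])
```

```text
[[296.51541688 208.57323351]]
[[299.98079508 208.33686698]]
[[295.50574808 207.25913918]]
[([0, 0, 27, 24, 330], [297.4, 207.5]), ([26, 0, 1, 1, 1], [311.0, 198.0]), ([0, 2, 27, 15, 204], [299.2, 207.4]), ([0, 18, 27, 6, 113], [297.3, 219.2])]
```

The ball sits within a few mm of the expected dish centre. Now the quarter turn about the ball.

Call:
send_rows([
  [[0, -0.01, 0, 0.05, 1], [-0.01, -0.03, 0, 0.1, 1], [-0.01, -0.04, 0, 0.15, 1], [-0.01, -0.05, 0, 0.2, 1], [-0.02, -0.07, 0, 0.25, 1], [-0.01, -0.08, 0, 0.3, 1], [-0.01, -0.08, 0, 0.3, 1], [-0.01, -0.08, 0, 0.3, 1], [-0.01, -0.08, 0, 0.3, 1], [-0.01, -0.08, 0, 0.3, 1], [0, -0.08, 0, 0.3, 1], [0, -0.08, 0, 0.3, 1], [0, -0.08, 0, 0.3, 1], [0.01, -0.08, 0, 0.3, 1], [0, -0.08, 0, 0.3, 1], [0.01, -0.08, 0, 0.3, 1], [0.01, -0.08, 0, 0.3, 1], [0.02, -0.08, 0, 0.3, 1], [0.01, -0.08, 0, 0.3, 1], [0.02, -0.08, 0, 0.3, 1]],
])

```text
time_s: 34.55
position: [0.4614, -0.089, 0.2017]
tcp_rot: [[0.968, 0.25, -0.0], [0.25, -0.968, -0.0], [-0.0, 0.0, -1.0]]
force: [0.2, -0.1, -1.8]
opening: 0.224
```

Call:
send_rows([
  [[0.03, -0.08, 0, 0.3, 1], [0.02, -0.08, 0, 0.3, 1], [0.02, -0.07, 0, 0.3, 1], [0.03, -0.08, 0, 0.3, 1], [0.03, -0.07, 0, 0.3, 1], [0.04, -0.08, 0, 0.3, 1], [0.03, -0.07, 0, 0.3, 1], [0.04, -0.07, 0, 0.3, 1], [0.04, -0.07, 0, 0.3, 1], [0.04, -0.07, 0, 0.3, 1], [0.04, -0.07, 0, 0.3, 1], [0.05, -0.07, 0, 0.3, 1], [0.05, -0.07, 0, 0.3, 1], [0.04, -0.06, 0, 0.3, 1], [0.06, -0.06, 0, 0.3, 1], [0.05, -0.06, 0, 0.3, 1], [0.05, -0.06, 0, 0.3, 1], [0.06, -0.06, 0, 0.3, 1], [0.06, -0.06, 0, 0.3, 1], [0.06, -0.05, 0, 0.3, 1]],
])

```text
time_s: 36.55
position: [0.4868, -0.1299, 0.2017]
tcp_rot: [[0.658, 0.753, 0.0], [0.753, -0.658, -0.0], [-0.0, 0.0, -1.0]]
force: [-0.2, -0.8, -2.3]
opening: 0.227
```

Call:
send_rows([
  [[0.06, -0.05, 0, 0.3, 1], [0.06, -0.05, 0, 0.3, 1], [0.07, -0.05, 0, 0.3, 1], [0.07, -0.05, 0, 0.3, 1], [0.06, -0.04, 0, 0.3, 1], [0.07, -0.05, 0, 0.3, 1], [0.07, -0.04, 0, 0.3, 1], [0.07, -0.04, 0, 0.3, 1], [0.08, -0.03, 0, 0.3, 1], [0.07, -0.04, 0, 0.3, 1], [0.07, -0.03, 0, 0.3, 1], [0.08, -0.03, 0, 0.3, 1], [0.06, -0.02, 0, 0.25, 1], [0.05, -0.02, 0, 0.2, 1], [0.04, -0.01, 0, 0.15, 1], [0.03, 0, 0, 0.1, 1], [0.01, -0.01, 0, 0.05, 1], [0, 0, 0, 0, 1], [0, 0, 0, 0, 1]],
])

```text
time_s: 38.45
position: [0.5172, -0.1462, 0.2018]
tcp_rot: [[0.281, 0.96, -0.0], [0.96, -0.281, 0.0], [-0.0, -0.0, -1.0]]
force: [0.5, -0.0, -2.5]
opening: 0.227
```

```bash
python3 sd.py k1 250 410 170 290
python3 - <<'E'
from look import *
r=imaging.capture('top'); cv2.imwrite('pics/k1t.png',cv2.resize(r['img'][80:260,230:430],None,fx=4,fy=4))
for t in('dish_centre','ball_center','handle_grip','lens','keys','bud_case'):
    print(t,[(np.round(d['at'],3).tolist(),round(d['conf'],2)) for d in mark_of('top',t)][:2])
E
```

```text
38.45 [ 0.51722585 -0.14623611  0.20175753] [ 2.81139768e-01  9.59666833e-01 -5.07126734e-06] 0.2267736197930613 [ 0.51052166 -0.00731325 -2.51091288]
dish_centre [([0.541, -0.065, 0.202], 0.83)]
ball_center [([0.541, -0.071, 0.202], 0.65), ([0.399, 0.206, 0.006], 0.21)]
handle_grip [([0.514, -0.149, 0.203], 0.79)]
dish_centre [([0.541, -0.066, 0.201], 0.58)]
ball_center [([0.75, -0.115, 0.001], 0.65)]
handle_grip []
lens [([0.732, -0.125, 0.206], 0.83)]
keys []
bud_case [([0.586, 0.196, -0.001], 0.49)]
```

View pics/k1.png

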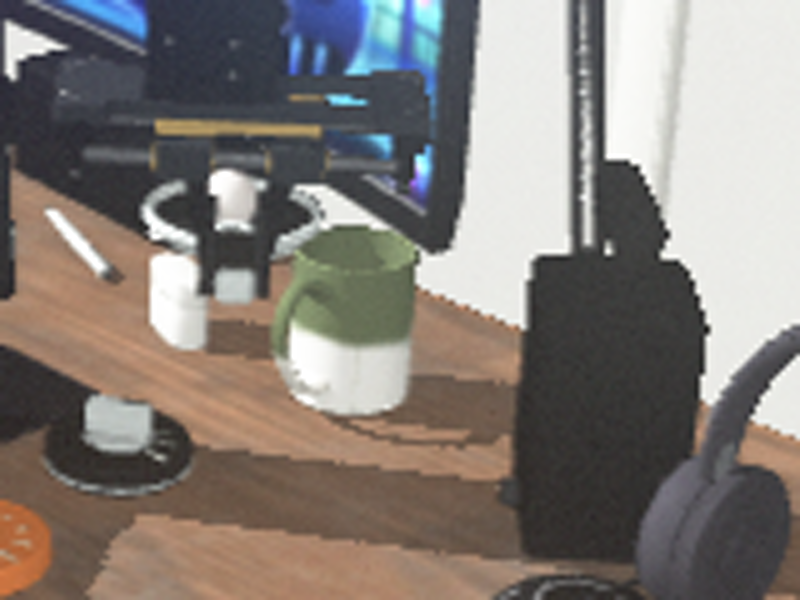

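View pics/k1t.png

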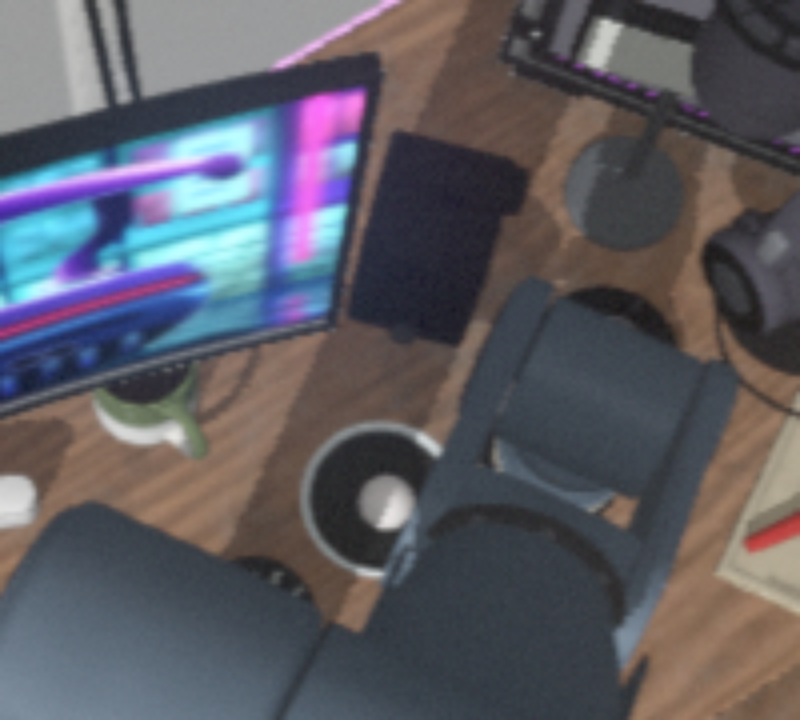

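Call:
send_rows([
  [[0, 0, 0, 0, 1], [0, 0, 0, 0, 1], [0, 0, 0, 0, 1], [0, 0, 0, 0, 1], [0, 0, 0, 0, 1], [0, 0, 0, 0, 1], [0, 0, 0, 0, 1], [0, 0, 0, 0, 1], [0, 0, 0, 0, 1], [0, 0, 0, 0, 1]],
])

```text
time_s: 40.0
position: [0.5173, -0.1463, 0.2017]
tcp_rot: [[0.281, 0.96, -0.0], [0.96, -0.281, 0.0], [0.0, -0.0, -1.0]]
force: [0.5, 0.8, -2.4]
opening: 0.23
```

Run:
```python
from look import *
r=imaging.capture('top'); im,M,P=r['img'],r['mtx'],r['pose']; x0,y0,k=295,175,7
v=cv2.resize(im[y0:y0+60,x0:x0+60],None,fx=k,fy=k,interpolation=cv2.INTER_CUBIC)
C=np.array([.540,-.0684]); ph=np.linspace(0,6.28,60)
for R,z,c in((.05,.198,(0,255,0)),(.017,.204,(0,0,255))):
    X=np.c_[C[0]+R*np.cos(ph),C[1]+R*np.sin(ph),np.full(60,z)]
    cv2.polylines(v,[((proj(M,P,X)-[x0,y0]+.5)*k).astype(int)],True,c,1)
cv2.imwrite('pics/k2.png',v)
for t in('ball_center','dish_centre'): print(t,[(np.round(d['at'],3).tolist(),round(d['conf'],2)) for d in mark_of('top',t)][:2])
s=bot.read_state();print(s['time_s'],s['position'],s['opening'])
```

```text
ball_center [([0.535, -0.068, 0.204], 0.61)]
dish_centre [([0.538, -0.065, 0.202], 0.75)]
40.15 [ 0.51730156 -0.14629399  0.20174849] 0.22612668229372823
```

View pics/k2.png

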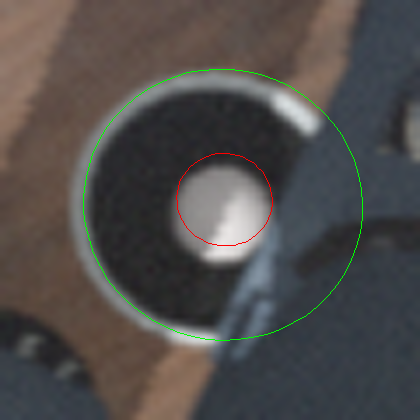

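```bash
python3 -c "
from rig import bot
print(bot.hand_in())"
```

```text
the job is handed in; nothing more can be done
None
```

I finished the whole job and handed it in at about 40 s of the 72 s allowed. The hand-in gave no verdict, so the results below rest on my own checks.

- **Dial:** I turned the black dimmer clockwise to three dots. On the first try the bar slipped in the jaws and stopped short. On the second try it went past, to about 20° beyond three dots, and I turned it back. The top view then showed the pointer at three dots.
- **First picture:** I lifted the dish by its handle and held it at the view point, handle straight away from the camera, for about 2 s. It looked level, and the ball was within about 5 mm of the expected centre.
- **Quarter turn:** I turned the dish slowly about the ball, so the handle now points to the robot's right. In the last check it was still gripped, with its centre about 4 mm from the planned spot. The ball was about 6 mm from the middle of the dish and not moving.
- **Least certain:** The webcam's facing direction came from image edges that gave between -13° and -17°; I used -15.5°. That range puts the view point off by less than 10 mm, against the 35 mm allowed.
- **Bystanders:** The earbud case was still in place near the end. The keys were unmoved when last seen, after the dial was set. They were not detected in the later top picture I checked them in.

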